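# Latch up the splash guard and roll the sample bottle into its bay

### The job

Raise the splash guard by its orange lug until its red gravity pawl has passed the next rung of the ladder, then lower the guard gently onto that rung so that it stays up by itself, without letting it drop. Then roll the lying sample bottle along the bench, under the raised guard and over the low rubber lip, until it lies in the bay, along the blue back stop. Do not lift the bottle off the bench or ram it into the stand, and leave the other lab things where they are.

Things in the scene. Friction and masses are not known exactly. Their poses are not given: they have to be found in the camera images.
- stand: Fixed stand of the splash guard. Origin on the bench in the guard's plane, midway between its two aluminium guide posts (14 mm square, 440 mm tall, at y = +125 and -125 mm). z up; x points through the guard into the bay, away from the robot; y along the guard to the left. Feet 8 mm high at the posts; the bench between y = -110 and +110 mm is open.
- ladder (a point): Foot of the ladder on the stand's right: steel rungs along y, 10 mm thick, 70 mm apart, between the right post and a third post at y = -185 mm, in the guard's plane. The height of the rungs differs from start to start by up to 35 mm and is not given: the seat must be felt as the rung takes the guard's weight, or watched on the guard's travel.
- lamp (a point): Middle of the underside of the fixed white lamp bar above the guard, 425 mm over the bench. It covers x -55 to -5 mm, y -210 to +150 mm of the stand's frame, so an upright gripper has no room when the lug is raised: come tilted about 40 deg, fingers pointing down and along the stand's +x.
- bay (a point): Where the bottle's centre shall lie (32 mm over the bench, 40 mm behind the guard's plane). Across the bay run a black rubber lip 3 mm high, 24 mm behind the guard's plane, and a blue back stop 30 mm high with its face 73 mm behind it. The bottle rolls over the lip and settles between lip and stop.
- lug (a point): Centre of the orange pull lug on the guard's front; moves with the guard. The lug is 52 mm long along the stand's x (57 to 5 mm in front of the guard's plane), 16 mm thick along y, 40 mm tall; this point is 31 mm in front of the plane and 115 mm over the bench with the guard down. Grip it across its thickness.
- guard (a joint): Height of the guard over its rest, m: 0 parked, 0.165 top stop. Clear panel 222 mm wide, lower edge 20 mm over the bench when parked; slides vertically, 0.4 to 0.7 kg, 1 N friction. Red pawl at its right: a rung tips its hook down; 35 mm above the seat it is clear and swings back in 0.3 s. Next rung's seat: 0.075 to 0.110. At 0.145 to 0.155 it has always cleared that rung, never the one above.
- bottle: Lying plastic sample bottle, white, light blue band, blue cap. Origin at the centre of its round body, 32 mm over the bench. Body 64 mm in diameter, 120 mm long along the bottle's own y; cap 46 mm in diameter, 24 mm long, at its +y end. About 0.35 kg. It starts in front of the guard and rolls freely; pushed above its middle it jams against the bench, so push low, below the middle.
- tip_box: Bystander: pipette tip box, 85 x 125 x 62 mm, blue with a clear lid; origin at the centre of its underside.
- reagent: Bystander: upright amber reagent bottle, 64 mm in diameter, 130 mm tall; origin at the centre of its underside.
- slide_box: Bystander: yellow slide box, 100 x 85 x 34 mm; origin at the centre of its underside.
Not all that is in view belongs to the job. What is shaped like the bottle but pink is not meant.

How it is judged (in metres and radians):
On the way:
1. the guard hangs still on the next rung, 65 to 120 mm up, with the robot touching nothing (value of joint guard between 0.065 and 0.12 m and velocity of joint guard between -0.02 and 0.02 m/s and contact force between each of the fingers, the arm and anything else below 0.1 N), for 0.2 s.
At the end, for the whole second after the job is handed in: The guard hangs on the next rung (65 to 120 mm above its rest), and the bottle lies still on the bench in the bay between lip and stop: its axis within 7 mm of its place 40 mm behind the guard's plane, parallel to the stop within 7 deg and within 60 mm of the middle (value of joint guard between 0.065 and 0.12 m and x of bottle in the frame of stand between 0.033 and 0.047 m and y of bottle in the frame of stand between -0.06 and 0.06 m and angle between the y axis of bottle and the y axis of stand, either way round below 0.12 rad and height (world z) of bottle below 0.038 m and linear speed of bottle below 0.02 m/s); the robot touches nothing.
It fails at once if the guard is let drop (falls faster than 0.3 m/s) (velocity of joint guard below -0.3 m/s).
It fails at once if the bottle is lifted (more than 14 mm off the bench) (height (world z) of bottle above 0.046 m).
It fails at once if the bottle is rammed into the stand (over 25 N) (contact force between bottle and stand above 25 N).
It fails at once if a bystander is moved by more than 20 mm (distance of any of tip_box, reagent, slide_box from where it was at the start of the episode above 0.02 m).
It also fails if it takes over 72 s, if anything falls off the work surface, if the arm or the gripper's body presses on something with over 40 N, if the wrist force passes 120 N, or if a joint passes its speed limit or range.

### The arm

A 6-joint arm with a two-finger parallel gripper is mounted at the origin on the work surface. World frame = base frame: x ahead of the robot, y to its left, z up, the work surface at z = 0. Lengths are in mm, angles in rad, forces in N, time in s.
With the tool pointing down it reaches from about 300 to 775 mm from the base axis. Payload 14.6 kg.
Tool frame: the origin (TCP) lies on the mounting face of the last link; the fingertips stand 199 mm ahead of it and the grasp point (between the pads) lies 180 mm ahead of it; z points along the fingers, y is the direction in which the jaws open and shut (so a half turn about z gives the same grasp; the last joint's range is limited). The gripper opens to 94 mm and grips with 3 to 60 N. Pads are 16 mm wide; open, the fingers measure 119 mm over their backs; the gripper's body (75 mm by 177 mm) begins 78 mm behind the grasp point.
Start: joints at [1.137, 0.3, 1.521, -0, 1.321, -0.067], TCP at [197.244, 513.406, 404.646] pointing down, gripper open.
Joint ranges: [-3.03, 3.03], [-0.79, 2.21], [0.23, 2.52], [-1.04, 4.18], [0, 3.07], [-2.55, 2.55]. Speed limits (rad/s): [2.22, 2.22, 2.57, 3.14, 3.14, 3.14].

### API

Orientations are given as [roll, pitch, yaw] about the fixed x, y, z axes, in that order (R = Rz(yaw) Ry(pitch) Rx(roll)).
In Python, from station import read_state, imaging, workorder, spotter gives the robot as it stands.
- The arm moves only by the tool move_arm, never from a script. Its argument "commands" is a list of rows, each a list of 3 entries, a list of its own where there are three numbers: the shift along the world's x, y, z in cm, then the turn, a rotation vector about the world's x, y, z in rad, then the finger opening in cm, from 0 to 9.4. A call has 1 to 8 rows; each row is the pose to reach, as a shift and turn from the pose commanded when the call began; what a row does not reach only later rows make up. A row lasts 1/8 s, in which the tool goes at most 62.5 mm and 10.7 degrees, less where a joint would pass 70% of its speed; a pose out of reach is approached as far as the arm can. A call with a gripper value outside its range is refused whole. The fingers move at their own pace and stop on an object; "newtons" is the grip in N (left out, the last holds). Time passes only in rows, so rows that repeat a pose let the fingers close. It gives the time, the measured TCP pose, the force and the opening at its end, in the units of the state.
- read_state(): the state, without advancing time (a new reading comes with each control period).
- imaging.get_image(name): name is "side" or "top"; returns a dict with "image" (384x512x3 uint8, blue, green, red), "fx", "fy", "cx", "cy" (pixels), "world_from_camera" (4x4, takes a point from camera to world coordinates). Camera axes: x right, y down, z forward; pixel columns grow to the right and rows downward; lengths in mm; the calibration is good to about 2 mm. A picture is of the moment at which its call begins. There is no depth.
- workorder.hand_in(): hands the job in, once; it reports no verdict.
Trained networks look in the newest picture that a camera, given by its name, has taken for a name from the list of things; names that differ only in an ending like _2 or _b are one class to them, and where a whole thing is asked for, a point or a joint stands for the part that bears it (a point fixed in the world has none). Each returns a list of dicts, best first, with "confidence" (0 to 1); they miss things now and then, are a little off and sometimes report something else, mostly with a low value. They report only what shows in the picture. A call takes as long as a camera call. They do not tell look-alikes from the thing itself.
- spotter.find_in(camera, name): "rect" ([left, top, right, bottom] in pixels, round what is visible of it).
- spotter.masks_of(camera, name): "region" (384x512 bool, what is visible of it) and "rect" ([left, top, right, bottom] in pixels, round what is visible of it).
- spotter.spot_point(camera, name): "pixel" ([row, column] in pixels: a listed point, or the origin of a listed thing).
The state is a dict: "time": time; "joint_positions": joint angles; "qvel": joint speeds; "joint_torque": joint torques, N m; "tcp_pos": TCP position; "eef_rot": TCP orientation; "wrist_force": force on the tool from outside, world axes, zero at the start; "wrist_torque": the same for the moment, N m; "width": opening from 0.0 (shut) to 1.0 (fully open).
Only numpy, scipy, OpenCV 4.12 (cv2) and the standard library are available. Lean on these libraries where they do the work, as an engineer would, in place of code of your own. Each camera call takes 0.05 s, during which the arm holds its last target. There are 200 camera calls.

## Working session

There is one attempt and no reset: what is moved stays moved. The work goes in short steps, Python scripts to look and compute and a tool call to move; the robot and the scene stay as the last step left them, time stands still between calls to the robot, and variables do not carry over. Pictures are saved under pics/ and viewed, about 8 in all and at most 12, crops included, and the job is handed in when it is done.

Besides the shell and the picture viewer there is one more tool, called after ">>>" as name(argument=value, ...), one argument or row to a line, values as JSON. move_arm: Moves the arm, as the interface text tells. Its arguments: {"type":"object","properties":{"commands":{"type":"array"},"newtons":{"type":"number"}},"required":["commands"]}

```bash
mkdir -p pics; cat > h.py <<'E'
import numpy as np, cv2
from station import read_state, imaging, workorder, spotter
def ray(c,px):  # px=(row,col)
    T=np.array(c["world_from_camera"]); d=np.array([(px[1]-c["cx"])/c["fx"],(px[0]-c["cy"])/c["fy"],1.0])
    return T[:3,3], T[:3,:3]@d
def atz(c,px,z):
    o,d=ray(c,px); return o+d*(z-o[2])/d[2]
def tri(c1,p1,c2,p2):
    o1,d1=ray(c1,p1);o2,d2=ray(c2,p2)
    s=np.linalg.lstsq(np.c_[d1,-d2],o2-o1,rcond=None)[0]
    a,b=o1+d1*s[0],o2+d2*s[1]; return (a+b)/2,np.linalg.norm(a-b)
def proj(c,P):
    T=np.linalg.inv(np.array(c["world_from_camera"])); q=T[:3,:3]@P+T[:3,3]
    return np.array([c["fy"]*q[1]/q[2]+c["cy"],c["fx"]*q[0]/q[2]+c["cx"]])
E
python3 - <<'E'
from h import *
np.set_printoptions(precision=1,suppress=True)
C={n:imaging.get_image(n) for n in("side","top")}
cv2.imwrite("pics/a.png",np.vstack([C["side"]["image"]])); cv2.imwrite("pics/b.png",C["top"]["image"])
for n in C: print(n,np.array(C[n]["world_from_camera"]),C[n]["fx"])
for t in["stand","ladder","lamp","bay","lug","bottle","tip_box","reagent","slide_box"]:
    for n in C: print(t,n,[(np.round(r["pixel"]),round(r["confidence"],2)) for r in spotter.spot_point(n,t)])
print(read_state())
E
```

```text
side [[  -1.    -0.2    0.1  380.2]
 [  -0.2    0.8   -0.6  801.9]
 [  -0.    -0.6   -0.8 1212.5]
 [   0.     0.     0.     1. ]] 392.87346719117625
top [[   0.    -1.     0.1  444.7]
 [  -1.    -0.    -0.    25.5]
 [   0.    -0.1   -1.  1677.8]
 [   0.     0.     0.     1. ]] 428.48486917450305
stand side [(array([215., 230.]), 0.68)]
stand top [(array([166., 266.]), 0.69)]
ladder side [(array([183., 237.]), 0.83)]
ladder top [(array([165., 308.]), 0.84)]
lamp side [(array([133., 231.]), 0.65), (array([276., 257.]), 0.22)]
lamp top []
bay side [(array([205., 217.]), 0.74)]
bay top [(array([154., 266.]), 0.95)]
lug side [(array([195., 237.]), 0.85), (array([213., 228.]), 0.24)]
lug top [(array([168., 269.]), 0.59)]
bottle side [(array([188., 289.]), 0.97), (array([216., 254.]), 0.84), (array([226., 313.]), 0.58), (array([205., 219.]), 0.45), (array([280., 258.]), 0.2)]
bottle top [(array([238., 260.]), 0.88), (array([192., 266.]), 0.82), (array([219., 307.]), 0.69)]
tip_box side [(array([275., 225.]), 0.56)]
tip_box top [(array([181., 199.]), 0.84)]
reagent side [(array([280., 258.]), 0.91)]
reagent top [(array([208., 206.]), 0.75), (array([179., 199.]), 0.62)]
slide_box side [(array([157., 239.]), 0.77)]
slide_box top [(array([169., 346.]), 0.9), (array([157., 268.]), 0.74)]
{'time': 1.0, 'joint_positions': array([ 1.1,  0.3,  1.5,  0. ,  1.3, -0.1]), 'qvel': array([ 0.,  0.,  0.,  0.,  0., -0.]), 'joint_torque': array([  0. , -53.2, -35.3,   0.1,   0. ,   0. ]), 'tcp_pos': array([197.2, 513.4, 404.6]), 'eef_rot': array([-3.1, -0. ,  2.8]), 'wrist_force': array([ 0.1, -0.4,  0.5]), 'wrist_torque': array([-0.,  0., -0.]), 'width': 1.001401172958872}
```

```bash
python3 - <<'E'
import cv2,numpy as np
a=cv2.imread("pics/a.png")[90:310,140:360];b=cv2.imread("pics/b.png")[110:270,170:370]
cv2.imwrite("pics/c.png",np.hstack([cv2.resize(x,(400,h),interpolation=cv2.INTER_CUBIC) if 0 else cv2.copyMakeBorder(cv2.resize(x,None,fx=s,fy=s,interpolation=cv2.INTER_CUBIC),0,0 if s*x.shape[0]>=400 else 400-int(s*x.shape[0]),0,0,0)[:400] for x,s in((a,1.818),(b,2))]))
E
```

```text
(no output)
```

View pics/c.png

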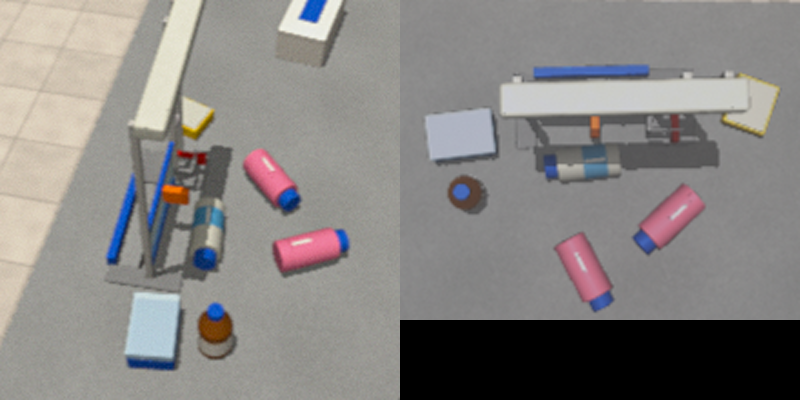

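The white bottle with the light blue band is the one meant: side (216,254), top (192,266). It lies just in front of the guard. The look-alikes at top (238,260) and (219,307) are pink. The crop above confirms this. The orange lug is at side (195,237), top about (172,267).

```bash
python3 - <<'E'
from h import *
np.set_printoptions(precision=1,suppress=True)
C={n:imaging.get_image(n) for n in("side","top")}
sp={t:{n:spotter.spot_point(n,t) for n in C} for t in["stand","ladder","bay","lug"]}
for t in sp:
    try:
        p={n:sp[t][n][0]["pixel"] for n in C}
        print(t,tri(C["side"],p["side"],C["top"],p["top"]))
        z={"stand":0,"ladder":0,"bay":32,"lug":115}[t]
        for n in C: print("  ",n,atz(C[n],p[n],z))
    except Exception as e: print(t,e)
def ori(n,m):
    ys,xs=np.nonzero(m); return ys.mean(),xs.mean(),m.sum()
for n in C:
    for r in spotter.masks_of(n,"bottle"):
        m=r["region"]; ys,xs=np.nonzero(m); P=np.array([atz(C[n],(y,x),36) for y,x in zip(ys,xs)])[:,:2]
        w,v=np.linalg.eigh(np.cov(P.T)); print(n,"bottle",round(r["confidence"],2),P.mean(0),"axis",v[:,1],"len",np.sqrt(12*w),"bgr",C[n]["image"][m].mean(0))
    # blue stop and lug by colour
    hsv=cv2.cvtColor(C[n]["image"],cv2.COLOR_BGR2HSV)
    m=cv2.inRange(hsv,(5,180,120),(16,255,255)); k,l,s,c=cv2.connectedComponentsWithStats(m)
    for i in range(1,k):
        if s[i][4]>8: print(n,"orange",s[i],c[i],atz(C[n],c[i][::-1],115))
    m=cv2.inRange(hsv,(105,150,80),(125,255,255)); k,l,s,c=cv2.connectedComponentsWithStats(m)
    for i in range(1,k):
        if s[i][4]>60:
            ys,xs=np.nonzero(l==i);P=np.array([atz(C[n],q,30) for q in zip(ys,xs)])[:,:2];w,v=np.linalg.eigh(np.cov(P.T))
            print(n,"blue",s[i],P.mean(0),v[:,1],np.sqrt(12*w))
for t,z in(("tip_box",0),("reagent",0),("slide_box",0)):
    for n in C: 
        r=spotter.spot_point(n,t); print(t,n,atz(C[n],r[0]["pixel"],z)if r else None)
E
```

```text
stand (array([648.6, -36.3,   5.6]), np.float64(0.9539199483771176))
   side [650.3 -40.1   0. ]
   top [648.8 -36.5   0. ]
ladder (array([ 651. , -189.1,    7.4]), np.float64(15.691393796633582))
   side [ 660.6 -194.6    0. ]
   top [ 644.1 -191.2    0. ]
bay (array([679.9, -32.7,  33.8]), np.float64(1.1034552310299373))
   side [679.8 -34.   32. ]
   top [680.7 -32.7  32. ]
lug (array([611.1, -40.3, 106.2]), np.float64(14.953375434552107))
   side [601.8 -34.  115. ]
   top [617.6 -39.1 115. ]
side bottle 0.93 [ 438.9 -182.4] axis [-0.6  0.8] len [ 64.8 163.2] bgr [136.2 102.2 171.6]
side bottle 0.77 [544.5 -16.4] axis [-0.1  1. ] len [ 59.7 166.2] bgr [121.1 108.3  90.8]
side bottle 0.55 [335.8 -21.3] axis [-0.9 -0.5] len [ 71.8 154.3] bgr [132.5 104.4 181.7]
side orange [230 192  14  10 119] [236.  196.6] [615.4 -37.7 115. ]
side blue [305  85  15  17 143] [ 422.  -806.5] [0.1 1. ] [ 43.4 127.4]
side blue [221 168  14  47 121] [ 671.2 -120.1] [-0.  1.] [ 10.5 231.2]
side blue [199 188  15  47 230] [722.4  -5.9] [-0.1  1. ] [ 19.3 203. ]
side blue [294 194  11  12  91] [ 396.4 -1
[... 151 characters left out ...]
1. ] [26.4 31.4]
side blue [211 287  25   6  96] [584.7 280.4] [-1.  -0.1] [13.7 80.5]
top bottle 0.72 [343.5 -22.6] axis [-0.9 -0.5] len [ 63.  141.8] bgr [130.4 107.9 162.9]
top bottle 0.71 [ 444.  -182.5] axis [-0.7  0.7] len [ 63.8 140.3] bgr [130.4 107.4 162.1]
top bottle 0.65 [549.5 -17.6] axis [-0.1  1. ] len [ 61.2 144.2] bgr [118.3 109.8 101.5]
top blue [238 144  55   4 151] [726.6 -29.8] [-0.  1.] [ 11.  208.6]
top blue [435 219  34  16 394] [ 420.  -750.6] [0.1 1. ] [ 45.3 128.8]
tip_box side [597.8 217.1   0. ]
tip_box top [594.5 223.7   0. ]
reagent side [476.4 210.2   0. ]
reagent top [476.7 198.7   0. ]
slide_box side [ 678.2 -352.2    0. ]
slide_box top [ 663.5 -339.4    0. ]
```

```bash
python3 - <<'E'
from h import *
from scipy.spatial.transform import Rotation as R
np.set_printoptions(precision=3,suppress=True)
C={n:imaging.get_image(n) for n in("side","top")}
for n in C:
    hsv=cv2.cvtColor(C[n]["image"],cv2.COLOR_BGR2HSV)
    m=cv2.inRange(hsv,(105,150,80),(125,255,255)); k,l,s,c=cv2.connectedComponentsWithStats(m)
    for i in range(1,k):
        if s[i][4]>60 and s[i][0]<260 and s[i][1]<200:
            ys,xs=np.nonzero(l==i);P=np.array([atz(C[n],q,30) for q in zip(ys,xs)])[:,:2];v=np.linalg.eigh(np.cov(P.T))[1][:,1]
            print(n,P.mean(0),"yaw",np.arctan(-v[0]/v[1]))
    if n=="top":
        m=cv2.inRange(hsv,(3,150,100),(16,255,255)); k,l,s,c=cv2.connectedComponentsWithStats(m)
        for i in range(1,k):
            if s[i][4]>4:print(s[i],c[i],atz(C[n],c[i][::-1],130))
        g=C[n]["image"].astype(int); m=((g.min(2)>185)*255).astype(np.uint8); m[:130]=0;m[190:]=0;m[:,:210]=0;m[:,350:]=0
        k,l,s,c=cv2.connectedComponentsWithStats(m); i=1+np.argmax(s[1:,4])
        cn=np.argwhere(l==i); P=np.array([atz(C[n],q,435) for q in cn])[:,:2]; v=np.linalg.eigh(np.cov(P.T))[1][:,1]; print("lamp",s[i],P.mean(0),"yaw",np.arctan(-v[0]/v[1]))
s=read_state(); R0=R.from_euler("xyz",s["eef_rot"]); print(R0.as_matrix())
for yaw in(0,.03,.05,.07):
  for t in (40,):
    a=np.radians(t); z=np.array([np.sin(a),0,-np.cos(a)]); y=np.array([0,1,0.]); Rt=R.from_euler("z",yaw)*R.from_matrix(np.c_[np.cross(y,z),y,z]); print(yaw,t,(Rt*R0.inv()).as_rotvec(),Rt.as_matrix()[:,2])
E
```

```text
side [ 671.389 -122.813] yaw 0.038844772253458074
side [722.509  -6.154] yaw 0.05482018767501949
top [726.551 -28.3  ] yaw 0.036994807924122866
[266 169   3   6  18] [267.  171.5] [612.954 -35.205 130.   ]
[ 78 173   8   7  47] [ 81.681 175.809] [588.76  634.422 130.   ]
[ 66 175   8   7  48] [ 69.771 178.083] [579.972 676.929 130.   ]
[ 54 177   8   8  50] [ 57.7 180.2] [571.76  719.983 130.   ]
[ 42 179   8   8  51] [ 45.667 182.412] [563.216 762.834 130.   ]
[ 30 182   8   7  46] [ 33.652 184.804] [554.03  805.533 130.   ]
[ 80 184   8   8  51] [ 83.569 187.451] [546.69  626.012 130.   ]
[ 68 186   8   8  52] [ 71.615 189.75 ] [537.855 668.6   130.   ]
[ 56 188   8   8  52] [ 59.558 191.962] [529.342 711.521 130.   ]
[ 44 191   8   8  51] [ 47.529 194.431] [519.911 754.242 130.   ]
[ 32 194   8   7  48] [ 35.5   196.792] [510.887 796.926 130.   ]
lamp [ 221  150  123   17 1748] [620.705 -65.146] yaw 0.03806031125209849
[[-0.933  0.359 -0.   ]
 [ 0.359  0.933 -0.   ]
 [-0.    -0.    -1.   ]]
0 40 [-0.128 -0.69   0.352] [ 0.643  0.    -0.766]
0.03 40 [-0.118 -0.693  0.38 ] [ 0.642  0.019 -0.766]
0.05 40 [-0.111 -0.694  0.4  ] [ 0.642  0.032 -0.766]
0.07 40 [-0.104 -0.696  0.419] [ 0.641  0.045 -0.766]
```

>>> move_arm(
  commands=[
    [[23.5,-55.7,-7.5],[-0.115,-0.693,0.388],9.4],
    [[23.5,-55.7,-7.5],[-0.115,-0.693,0.388],9.4],
    [[23.5,-55.7,-7.5],[-0.115,-0.693,0.388],9.4],
    [[23.5,-55.7,-7.5],[-0.115,-0.693,0.388],9.4],
    [[23.5,-55.7,-7.5],[-0.115,-0.693,0.388],9.4],
    [[23.5,-55.7,-7.5],[-0.115,-0.693,0.388],9.4],
    [[23.5,-55.7,-7.5],[-0.115,-0.693,0.388],9.4],
    [[23.5,-55.7,-7.5],[-0.115,-0.693,0.388],9.4],
  ],
  newtons=20,
)

```text
time: 3.0
tcp_pos: [382.2, 77.2, 346.0]
eef_rot: [3.14, 0.695, -3.104]
wrist_force: [0.4, 0.7, 1.0]
width: 1.002
```

>>> move_arm(
  commands=[
    [[5,-12.1,-1.6],[0,0,0],9.4],
    [[5,-12.1,-1.6],[0,0,0],9.4],
    [[5,-12.1,-1.6],[0,0,0],9.4],
    [[5,-12.1,-1.6],[0,0,0],7],
    [[5,-12.1,-1.6],[0,0,0],6],
  ],
)

```text
time: 3.62
tcp_pos: [431.7, -41.5, 329.8]
eef_rot: [3.14, 0.693, -3.103]
wrist_force: [0.0, 0.4, -0.1]
width: 0.822
```

```bash
python3 - <<'E'
from h import *
s=read_state(); print(s["tcp_pos"],s["eef_rot"],s["wrist_force"])
C={n:imaging.get_image(n) for n in("side","top")}
cv2.imwrite("pics/d.png",cv2.resize(C["side"]["image"][120:280,170:330],None,fx=3.5,fy=3.5,interpolation=cv2.INTER_CUBIC))
E
```

```text
[431.71811262 -41.53894463 329.80312891] [ 3.1396612   0.69266998 -3.1031851 ] [ 0.04780916  0.43120948 -0.08221742]
```

View pics/d.png

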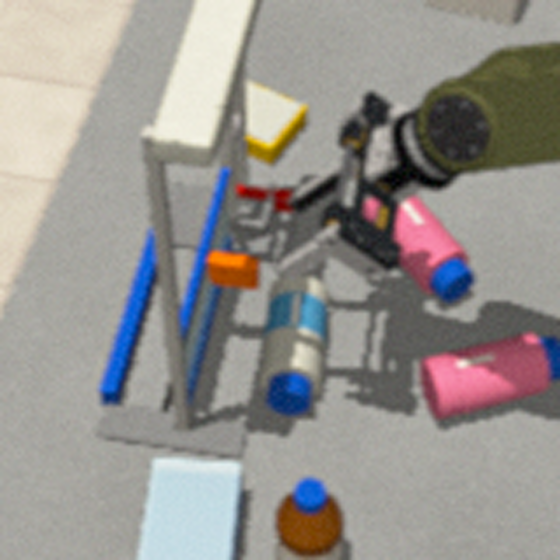

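The gripper is tilted in front of the orange lug (crop about (232,268), i.e. image (197,236)) and clear of the bottle. I'll advance and grip.

>>> move_arm(
  commands=[
    [[3.2,0,-3.8],[0,0,0],6],
    [[6.4,0.1,-7.7],[0,0,0],6],
    [[6.4,0.1,-7.7],[0,0,0],6],
    [[6.4,0.1,-7.7],[0,0,0],0],
    [[6.4,0.1,-7.7],[0,0,0],0],
    [[6.4,0.1,-7.7],[0,0,0],0],
    [[6.4,0.1,-7.7],[0,0,0],0],
    [[6.4,0.1,-7.7],[0,0,0],0],
  ],
  newtons=20,
)

```text
time: 4.72
tcp_pos: [495.9, -39.2, 253.5]
eef_rot: [3.136, 0.692, -3.101]
wrist_force: [-1.9, 15.9, 6.1]
width: 0.172
```

```bash
python3 - <<'E'
from h import *
s=read_state(); print(s["tcp_pos"],s["eef_rot"],s["wrist_force"],s["width"]*94)
C={n:imaging.get_image(n) for n in("side","top")}
cv2.imwrite("pics/e.png",cv2.resize(C["side"]["image"][120:280,170:330],None,fx=3.5,fy=3.5,interpolation=cv2.INTER_CUBIC))
E
```

```text
[495.93635346 -39.2029324  253.53149077] [ 3.13639281  0.69232633 -3.10140139] [-1.94363208 15.87052503  6.05257435] 16.12162342099523
```

View pics/e.png

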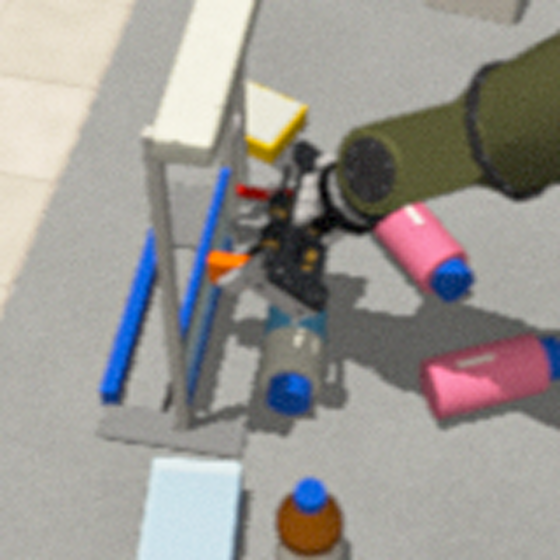

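>>> move_arm(
  commands=[
    [[0,0.3,0],[0,0,0],0],
    [[0,0.3,0.5],[0,0,0],0],
    [[0,0.3,1.5],[0,0,0],0],
    [[0,0.3,3],[0,0,0],0],
    [[0,0.3,4.5],[0,0,0],0],
    [[0,0.3,6],[0,0,0],0],
  ],
  newtons=30,
)

```text
time: 5.58
tcp_pos: [495.8, -38.2, 313.0]
eef_rot: [3.14, 0.693, -3.103]
wrist_force: [7.8, -0.0, -6.9]
width: 0.164
```

```bash
python3 - <<'E'
from h import *
s=read_state(); print(s["tcp_pos"],s["wrist_force"],s["width"]*94)
E
```

```text
[495.82865667 -38.1752121  313.01976087] [ 7.81959918 -0.02492671 -6.8520121 ] 15.399938816194098
```

>>> move_arm(
  commands=[
    [[0,0,1.5],[0,0,0],0],
    [[0,0,3],[0,0,0],0],
    [[0,0,4.5],[0,0,0],0],
    [[0,0,6],[0,0,0],0],
    [[0,0,7.5],[0,0,0],0],
    [[0,0,8.5],[0,0,0],0],
    [[0,0,9.1],[0,0,0],0],
    [[0,0,9.1],[0,0,0],0],
  ],
)

```text
time: 6.58
tcp_pos: [495.8, -38.1, 403.8]
eef_rot: [3.141, 0.693, -3.103]
wrist_force: [2.3, -4.8, -3.7]
width: 0.164
```

```bash
python3 - <<'E'
from h import *
s=read_state(); print(s["tcp_pos"],s["wrist_force"],s["width"]*94)
C={n:imaging.get_image(n) for n in("side","top")}
cv2.imwrite("pics/f.png",cv2.resize(C["side"]["image"][120:280,170:330],None,fx=3.5,fy=3.5,interpolation=cv2.INTER_CUBIC))
E
```

```text
[495.80890106 -38.139387   403.79200273] [ 2.31649188 -4.75635077 -3.71386174] 15.405296893877674
```

View pics/f.png

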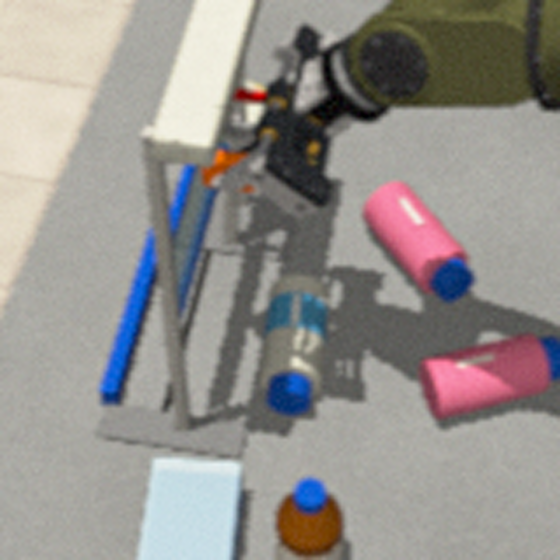

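The guard rose with the gripper by about 150 mm: the lug is now at crop (222,165). I'll pause for the pawl and then lower.

>>> move_arm(
  commands=[
    [[0,0,0],[0,0,0],0],
    [[0,0,0],[0,0,0],0],
    [[0,0,0],[0,0,0],0],
    [[0,0,-0.5],[0,0,0],0],
    [[0,0,-1.2],[0,0,0],0],
    [[0,0,-2],[0,0,0],0],
    [[0,0,-2.7],[0,0,0],0],
    [[0,0,-3.2],[0,0,0],0],
  ],
  newtons=20,
)

```text
time: 7.68
tcp_pos: [495.8, -38.1, 371.2]
eef_rot: [3.14, 0.693, -3.103]
wrist_force: [0.4, -5.8, -4.0]
width: 0.17
```

>>> move_arm(
  commands=[
    [[0,0,-0.2],[0,0,0],0],
    [[0,0,-0.4],[0,0,0],0],
    [[0,0,-0.6],[0,0,0],0],
    [[0,0,-0.8],[0,0,0],0],
  ],
)

```text
time: 8.18
tcp_pos: [495.8, -38.2, 363.4]
eef_rot: [3.14, 0.693, -3.103]
wrist_force: [2.6, -5.2, -2.9]
width: 0.169
```

>>> move_arm(
  commands=[
    [[0,0,-0.2],[0,0,0],0],
    [[0,0,-0.4],[0,0,0],0],
    [[0,0,-0.6],[0,0,0],0],
    [[0,0,-0.8],[0,0,0],0],
  ],
)

```text
time: 8.68
tcp_pos: [495.8, -38.2, 355.4]
eef_rot: [3.14, 0.693, -3.103]
wrist_force: [2.6, -6.4, -3.0]
width: 0.169
```

>>> move_arm(
  commands=[
    [[0,0,-0.2],[0,0,0],0],
    [[0,0,-0.4],[0,0,0],0],
    [[0,0,-0.6],[0,0,0],0],
    [[0,0,-0.8],[0,0,0],0],
  ],
)

```text
time: 9.18
tcp_pos: [496.0, -38.0, 350.4]
eef_rot: [3.142, 0.699, -3.102]
wrist_force: [-17.6, -2.5, 26.0]
width: 0.173
```

The wrist force jumped to +26 N at a guard height of about 97 mm, so the rung has taken the weight. I'll unload and open.

>>> move_arm(
  commands=[
    [[0,0,0.2],[0,0,0],0],
    [[0,0,0.25],[0,0,0],0],
    [[0,0,0.25],[0,0,0],0],
  ],
)

```text
time: 9.55
tcp_pos: [496.2, -38.0, 351.5]
eef_rot: [3.141, 0.697, -3.103]
wrist_force: [-0.2, -3.9, 7.3]
width: 0.169
```

>>> move_arm(
  commands=[
    [[0,0,0],[0,0,0],6],
    [[0,0,0],[0,0,0],6],
    [[0,0,0],[0,0,0],6],
    [[0,0,0],[0,0,0],6],
    [[-2.5,-0.1,2.5],[0,0,0],6],
    [[-5,-0.2,5],[0,0,0],6],
    [[-7,-0.3,7],[0,0,0],6],
    [[-7,-0.3,7],[0,0,0],6],
  ],
)

```text
time: 10.55
tcp_pos: [425.4, -40.8, 421.6]
eef_rot: [3.141, 0.696, -3.102]
wrist_force: [0.8, -0.3, 0.3]
width: 0.639
```

```bash
python3 - <<'E'
from h import *
np.set_printoptions(precision=3,suppress=True)
s=read_state(); print(s["time"],s["tcp_pos"],s["eef_rot"],s["wrist_force"],s["joint_positions"])
C={n:imaging.get_image(n) for n in("side","top")}
print("lug expect",proj(C["side"],np.array([617,-36,212.])),[r["pixel"] for r in spotter.spot_point("side","lug")])
for n in C:
    for r in spotter.masks_of(n,"bottle"):
        m=r["region"]; P=np.array([atz(C[n],q,34) for q in np.argwhere(m)])[:,:2]
        if P[:,0].mean()>500: 
            w,v=np.linalg.eigh(np.cov(P.T)); print(n,P.mean(0),"yaw",np.arctan(-v[0,1]/v[1,1]),np.sqrt(12*w),r["confidence"])
    for r in spotter.spot_point(n,"bottle"): print(n,atz(C[n],r["pixel"],32),r["confidence"])
cv2.imwrite("pics/g.png",np.hstack([cv2.resize(C["side"]["image"][130:270,185:325],(400,400),interpolation=cv2.INTER_CUBIC),cv2.resize(C["top"]["image"][120:260,200:340],(400,400),interpolation=cv2.INTER_CUBIC)]))
E
```

```text
10.55 [425.38  -40.85  421.578] [ 3.141  0.696 -3.102] [ 0.752 -0.251  0.347] [-0.208 -0.087  1.948  0.276  0.617 -1.989]
lug expect [178.986 234.634] [[176.6, 235.5]]
side [544.588 -17.295] yaw 0.13878981884993505 [ 56.839 164.587] 0.78
side [342.917  -8.699  32.   ] 0.78
side [540.632 -18.505  32.   ] 0.69
side [ 447.988 -192.13    32.   ] 0.6
top [552.114 -19.241] yaw 0.10145222491876892 [ 59.643 150.382] 0.58
top [ 449.264 -190.073   32.   ] 0.84
top [549.88  -22.429  32.   ] 0.79
top [362.96  -13.661  32.   ] 0.49
```

View pics/g.png

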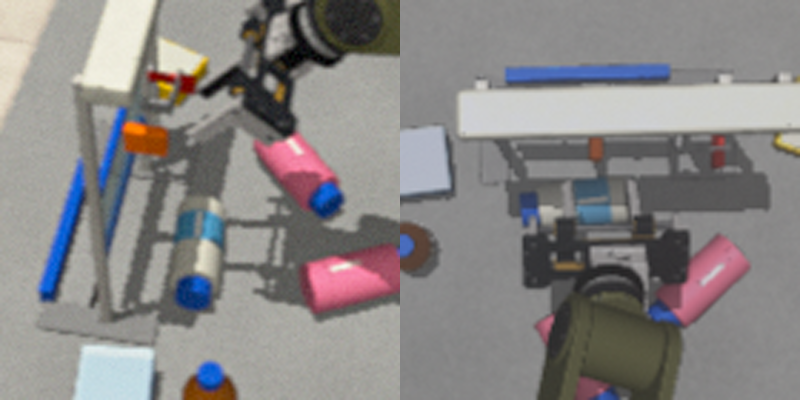

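The guard holds at its rung: the lug was found at row 176.6, and 179 was expected for +97 mm. The bottle's body centre is at about (548,-28) with yaw about 0.1. I'll set the open fingers low behind it with less tilt, clear of the pink bottle.

>>> move_arm(
  commands=[
    [[-2.1,0.8,-1],[-0.005,0.13,0],7],
    [[-2.1,0.8,-3],[-0.01,0.262,0],7],
    [[-2.1,0.8,-9],[-0.01,0.262,0],7],
    [[-2.1,0.8,-14],[-0.01,0.262,0],7],
    [[-2.1,0.8,-18],[-0.01,0.262,0],7],
    [[-2.1,0.8,-21],[-0.01,0.262,0],7],
    [[-2.1,0.8,-22.2],[-0.01,0.262,0],7],
    [[-2.1,0.8,-22.2],[-0.01,0.262,0],7],
  ],
)

```text
time: 11.9
tcp_pos: [405.1, -32.8, 198.1]
eef_rot: [3.139, 0.43, -3.103]
wrist_force: [0.6, 0.2, -0.8]
width: 0.742
```

```bash
python3 - <<'E'
from h import *
from scipy.spatial.transform import Rotation as R
np.set_printoptions(precision=3,suppress=True)
s=read_state(); print(s["time"],s["tcp_pos"],s["eef_rot"],s["wrist_force"],s["joint_positions"],s["width"])
print("tip",s["tcp_pos"]+R.from_euler("xyz",s["eef_rot"]).apply([0,0,199]))
C={n:imaging.get_image(n) for n in("side","top")}
cv2.imwrite("pics/i.png",np.hstack([cv2.resize(C["side"]["image"][130:270,185:325],(400,400),interpolation=cv2.INTER_CUBIC),cv2.resize(C["top"]["image"][120:260,200:340],(400,400),interpolation=cv2.INTER_CUBIC)]))
E
```

```text
11.9 [405.069 -32.839 198.1  ] [ 3.139  0.43  -3.103] [ 0.621  0.152 -0.769] [-0.188  0.275  2.159  0.326  0.304 -2.09 ] 0.7424036371748635
tip [487.915 -29.176  17.202]
```

View pics/i.png

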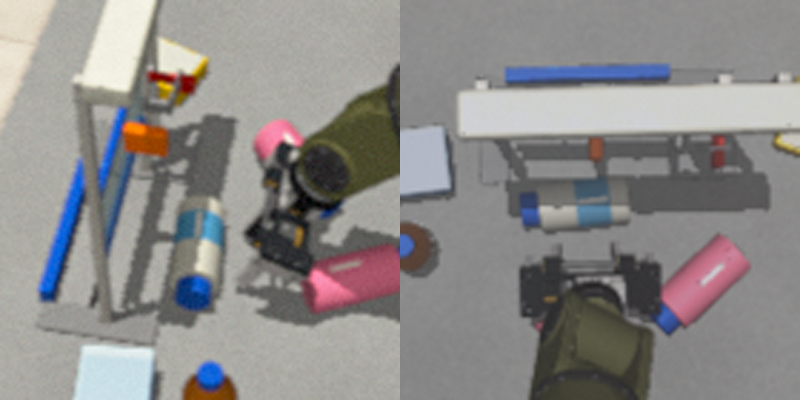

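>>> move_arm(
  commands=[
    [[-0.06,0,-0.5],[0.002,-0.06,0],7],
    [[-0.27,0,-1.2],[0.005,-0.13,0],7],
    [[-0.35,0,-1.6],[0.006,-0.165,0],7],
    [[-0.42,0,-2.0],[0.008,-0.2,0],7],
    [[-0.46,0,-2.4],[0.009,-0.235,0],7],
    [[-0.5,0,-2.85],[0.01,-0.269,0],7],
    [[0,0,-2.85],[0.01,-0.269,0],7],
    [[0.5,0,-2.85],[0.01,-0.269,0],7],
  ],
)

```text
time: 13.0
tcp_pos: [427.7, -12.0, 203.6]
eef_rot: [-3.115, 0.65, -3.107]
wrist_force: [-0.3, -0.5, -0.1]
width: 0.746
```

```bash
cat > chk.py <<'E'
from h import *
from scipy.spatial.transform import Rotation as R
np.set_printoptions(precision=3,suppress=True)
s=read_state(); print(s["time"],s["tcp_pos"],s["eef_rot"],s["wrist_force"],"tip",s["tcp_pos"]+R.from_euler("xyz",s["eef_rot"]).apply([0,0,199]))
C={n:imaging.get_image(n) for n in("side","top")}
S=np.array([648.5,-35.5]); A=np.array([[.9993,.038],[-.038,.9993]])
for n in C:
    for r in spotter.masks_of(n,"bottle"):
        m=r["region"]; P=np.array([atz(C[n],q,34) for q in np.argwhere(m)])[:,:2]
        if P[:,0].mean()>500: 
            w,v=np.linalg.eigh(np.cov(P.T)); print(n,"mask stand",A@(P.mean(0)-S),"yaw-stand",np.arctan(-v[0,1]/v[1,1])-.038,np.sqrt(12*w),r["confidence"])
    for r in spotter.spot_point(n,"bottle"):
        p=atz(C[n],r["pixel"],32)
        if p[0]>500: print(n,"point stand",A@(p[:2]-S),r["confidence"])
E
python3 chk.py
```

```text
13.0 [427.661 -11.953 203.63 ] [-3.115  0.65  -3.107] [-0.331 -0.499 -0.138] tip [548.135 -13.141  45.246]
side mask stand [-62.168  25.227] yaw-stand 0.08481691753170859 [ 60.781 167.111] 0.6
side point stand [-65.095  22.211] 0.59
top mask stand [-59.396  26.376] yaw-stand 0.055409817463770016 [ 59.366 139.319] 0.8
top point stand [-50.425  19.737] 0.84
```

```bash
python3 -c "
from h import *
s=read_state();print(s['joint_positions'],s['qvel'],s['tcp_pos'])"; python3 chk.py
```

```text
[-0.12548029  0.29367041  2.14082041  0.85835834  0.09207323 -2.55389311] [-7.72665677e-04 -3.84951750e-03  5.24208325e-04 -3.71530213e-04
 -2.15039764e-03 -4.14951321e-05] [427.21308541 -11.99008696 203.59083269]
13.3 [427.213 -11.99  203.591] [-3.115  0.65  -3.108] [-0.137 -0.039 -0.116] tip [547.642 -13.225  45.173]
side mask stand [-60.491  22.485] yaw-stand 0.09944878440168334 [ 60.462 165.716] 0.76
side point stand [-56.323  21.486] 0.68
top mask stand [-57.719  25.277] yaw-stand 0.04868857213293174 [ 59.25  140.936] 0.86
top mask stand [ 21.962 -55.913] yaw-stand -0.011900207048748335 [125.751 457.482] 0.73
top mask stand [  -4.541 -314.281] yaw-stand 0.884097133330589 [ 65.385 106.818] 0.34
top point stand [-61.4    29.682] 0.93
```

```bash
cat > ik.py <<'E'
import numpy as np
from scipy.optimize import least_squares
from scipy.spatial.transform import Rotation as R
D=[([1.137,.3,1.521,0,1.321,-.067],(197.244,513.406,404.646),(-np.pi,0,2.774)),
([-.208,-.087,1.948,.276,.617,-1.989],(425.38,-40.85,421.58),(3.141,.696,-3.102)),
([-.188,.275,2.159,.326,.304,-2.09],(405.07,-32.84,198.1),(3.139,.43,-3.103)),
([-.1255,.2937,2.1408,.8584,.0921,-2.5539],(427.2,-12.,203.6),(-3.115,.65,-3.108))]
def fk(q,p):
    L1,L2,h,d6,off,off6,a,e=p; A=R.from_euler("z",q[0])
    B=A*R.from_euler("y",q[1]+q[2])
    T=B*R.from_euler("zyz",0*np.array([0,0,0])) if 0 else B*R.from_euler("z",q[3])*R.from_euler("y",q[4])*R.from_euler("z",q[5]+off6)
    P=np.array([0,0,h])+A.apply([a,off,0])+(A*R.from_euler("y",q[1])).apply([0,0,L1])+B.apply([e,0,L2])+T.apply([0,0,d6])
    return P,T
def res(p): 
    r=[]
    for q,x,e in D:
        P,T=fk(q,p); r+=list(P-x)+list(300*(T.inv()*R.from_euler("xyz",e)).as_rotvec())
    return r+[.02*p[7],.02*p[6]]
best=min((least_squares(res,[400,400,150,100,o,s,0,0]) for o in(-40,40) for s in(-1.57,1.57)),key=lambda s:s.cost)
p=best.x
LO=np.array([-3.03,-.79,.23,-1.04,0,-2.55]);HI=np.array([3.03,2.21,2.52,4.18,3.07,2.55])
def ik(P,T,q0):
    f=lambda q:np.r_[fk(q,p)[0]-P,300*(fk(q,p)[1].inv()*T).as_rotvec()]
    s=least_squares(f,np.clip(q0,LO+1e-3,HI-1e-3),bounds=(LO,HI)); return s.x,np.abs(s.fun).max()
def pose(tip,t,flip=0,yaw=.038):
    z=np.array([np.sin(t),0,-np.cos(t)]);y=np.array([0,1.,0])
    T=R.from_euler("z",yaw)*R.from_matrix(np.c_[np.cross(y,z),y,z])*R.from_euler("z",np.pi*flip)
    return tip-199*T.as_matrix()[:,2],T
E
python3 - <<'E'
from ik import *
np.set_printoptions(precision=2,suppress=True)
print(p,best.cost)
for flip in(0,1):
  for t in(25,35,42):
    q=np.array([-.2,.2,2.1,.3,.4,-2+3.14*flip])
    for tx in(530,570,610,655):
        P,T=pose(np.array([tx,-30+.038*(tx-548),17]),np.radians(t),flip); q,e=ik(P,T,q); print(flip,t,tx,q,round(e,1))
E
```

```text
[422.39 446.6  220.87  70.25  36.75   1.57   1.19  40.12] 0.4785621249909235
0 25 530 [-0.17  0.35  2.06  0.28  0.32 -2.03] 0.0
0 25 570 [-0.15  0.41  1.95  0.23  0.36 -1.96] 0.0
0 25 610 [-0.14  0.48  1.84  0.19  0.4  -1.91] 0.0
0 25 655 [-0.12  0.56  1.71  0.16  0.45 -1.86] 0.0
0 35 530 [-0.18  0.32  2.15  0.81  0.13 -2.55] 9.9
0 35 570 [-0.17  0.4   2.06  0.82  0.15 -2.55] 4.0
0 35 610 [-0.15  0.46  1.96  0.74  0.16 -2.46] 0.0
0 35 655 [-0.14  0.53  1.83  0.53  0.2  -2.24] 0.0
0 42 530 [-0.16  0.3   2.19  0.83  0.05 -2.55] 35.3
0 42 570 [-0.15  0.38  2.09  0.84  0.06 -2.55] 30.3
0 42 610 [-0.14  0.45  1.99  0.85  0.07 -2.55] 24.4
0 42 655 [-0.13  0.53  1.88  0.86  0.09 -2.55] 16.8
1 25 530 [-0.17  0.35  2.06  0.28  0.32  1.11] 0.0
1 25 570 [-0.15  0.41  1.95  0.23  0.36  1.18] 0.0
1 25 610 [-0.14  0.48  1.84  0.19  0.4   1.23] 0.0
1 25 655 [-0.12  0.56  1.71  0.16  0.45  1.28] 0.0
1 35 530 [-0.19  0.34  2.16  1.26  0.14  0.12] 0.0
1 35 570 [-0.17  0.4   2.06  0.98  0.14  0.42] 0.0
1 35 610 [-0.15  0.46  1.96  0.74  0.16  0.68] 0.0
1 35 655 [-0.14  0.53  1.83  0.53  0.2   0.91] 0.0
1 42 530 [-0.21  0.35  2.23  2.33  0.23 -0.96] 0.0
1 42 570 [-0.19  0.41  2.13  2.24  0.19 -0.84] 0.0
1 42 610 [-0.17  0.47  2.02  2.07  0.15 -0.66] 0.0
1 42 655 [-0.15  0.54  1.9   1.75  0.12 -0.32] 0.0
```

>>> move_arm(
  commands=[
    [[-2,0,2],[-0.005,0.14,0],7],
    [[-2,0,2],[-0.005,0.14,0],7],
    [[-2,0,2],[-0.005,0.14,0],7],
  ],
)

```text
time: 13.98
tcp_pos: [407.0, -12.0, 224.2]
eef_rot: [-3.113, 0.509, -3.108]
wrist_force: [-0.0, 0.7, -0.7]
width: 0.744
```

```bash
python3 chk.py; cat > go.py <<'E'
import sys
from ik import *
from station import read_state
np.set_printoptions(precision=3,suppress=True)
s=read_state(); x0=s["tcp_pos"];R0=R.from_euler("xyz",s["eef_rot"]);q=s["joint_positions"];print("q",q)
for a in sys.argv[1:]:
    tx,ty,tz,t=map(float,a.split(",")); P,T=pose(np.array([tx,ty,tz]),np.radians(t)); q,e=ik(P,T,q)
    print(a,"shift cm",(P-x0)/10,"turn",(T*R0.inv()).as_rotvec(),"q",q,round(e,1))
E
python3 go.py 525,-28.5,45,30 530,-28.3,17,30
```

```text
13.975 [407.047 -11.968 224.151] [-3.113  0.509 -3.108] [-0.014  0.653 -0.674] tip [504.095 -14.266  50.435]
side mask stand [-61.346  25.322] yaw-stand 0.11210930617166018 [ 62.722 167.053] 0.93
side point stand [-60.787  19.304] 0.96
side point stand [  14.765 -267.298] 0.36
top mask stand [-58.672  24.523] yaw-stand 0.04773942906108524 [ 63.911 141.461] 0.85
top point stand [-57.66   24.565] 0.95
q [-0.128  0.212  2.161  0.202  0.266 -1.908]
525,-28.5,45,30 shift cm [ 1.82  -2.039 -0.622] turn [ 0.024 -0.013  0.017] q [-0.18   0.262  2.117  0.415  0.271 -2.162] 0.0
530,-28.3,17,30 shift cm [ 2.32  -2.019 -3.422] turn [ 0.024 -0.013  0.017] q [-0.177  0.337  2.112  0.542  0.208 -2.291] 0.0
```

>>> move_arm(
  commands=[
    [[1.8,-1.6,-0.6],[0.024,-0.013,0.017],7],
    [[2.3,-1.6,-2.0],[0.024,-0.013,0.017],7],
    [[2.3,-1.6,-3.4],[0.024,-0.013,0.017],7],
    [[2.3,-1.6,-3.4],[0.024,-0.013,0.017],7],
  ],
)

```text
time: 14.78
tcp_pos: [430.1, -27.9, 188.9]
eef_rot: [3.141, 0.522, -3.104]
wrist_force: [0.0, -0.3, 1.0]
width: 0.743
```

```bash
python3 go.py 560,-23,17,31 590,-22,17,32 620,-21,17,33 640,-20,17,34 653,-19.6,17,34.5
```

```text
q [-0.167  0.337  2.114  0.522  0.205 -2.261]
560,-23,17,31 shift cm [ 2.744  0.1   -0.128] turn [ 0.    -0.019  0.   ] q [-0.154  0.385  2.046  0.509  0.203 -2.236] 0.0
590,-22,17,32 shift cm [ 5.448  0.189 -0.31 ] turn [ 0.001 -0.037  0.   ] q [-0.143  0.432  1.977  0.49   0.204 -2.207] 0.0
620,-21,17,33 shift cm [ 8.155  0.278 -0.496] turn [ 0.001 -0.054  0.   ] q [-0.134  0.479  1.907  0.469  0.207 -2.176] 0.0
640,-20,17,34 shift cm [ 9.866  0.367 -0.688] turn [ 0.002 -0.072  0.   ] q [-0.128  0.51   1.863  0.476  0.203 -2.176] 0.0
653,-19.6,17,34.5 shift cm [11.022  0.401 -0.786] turn [ 0.002 -0.08   0.   ] q [-0.124  0.531  1.833  0.469  0.204 -2.166] 0.0
```

>>> move_arm(
  commands=[
    [[1.4,0.05,-0.05],[0,-0.01,0],7],
    [[2.4,0.1,-0.1],[0,-0.018,0],7],
    [[2.9,0.1,-0.13],[0,-0.02,0],7],
    [[3.4,0.1,-0.17],[0,-0.023,0],7],
    [[3.9,0.1,-0.2],[0,-0.026,0],7],
    [[4.4,0.15,-0.25],[0.001,-0.03,0],7],
    [[4.9,0.2,-0.3],[0.001,-0.033,0],7],
    [[5.4,0.2,-0.3],[0.001,-0.037,0],7],
  ],
)

```text
time: 15.78
tcp_pos: [484.6, -25.9, 186.7]
eef_rot: [-3.141, 0.561, -3.104]
wrist_force: [-0.1, 0.1, -0.2]
width: 0.745
```

```bash
python3 chk.py; python3 go.py 620,-21,17,33 640,-20,17,34 653,-19.6,17,34.5
```

```text
15.775 [484.614 -25.869 186.666] [-3.141  0.561 -3.104] [-0.108  0.086 -0.246] tip [590.389 -21.922  18.151]
side mask stand [-13.755  25.43 ] yaw-stand 0.061745949674576105 [ 37.107 160.928] 0.85
side point stand [-8.781 23.089] 0.67
top mask stand [-19.336  39.133] yaw-stand 0.00458132272866299 [ 20.122 117.607] 0.69
top mask stand [ -28.858 -113.734] yaw-stand -0.048966079664118714 [ 35.092 263.933] 0.69
top point stand [ 1.731 25.263] 0.58
q [-0.143  0.429  1.979  0.491  0.204 -2.207]
620,-21,17,33 shift cm [ 2.75   0.081 -0.282] turn [ 0.001 -0.015  0.   ] q [-0.134  0.479  1.907  0.469  0.207 -2.176] 0.0
640,-20,17,34 shift cm [ 4.461  0.17  -0.473] turn [ 0.002 -0.033  0.   ] q [-0.128  0.51   1.863  0.476  0.203 -2.176] 0.0
653,-19.6,17,34.5 shift cm [ 5.618  0.205 -0.571] turn [ 0.002 -0.042  0.   ] q [-0.124  0.531  1.833  0.469  0.204 -2.166] 0.0
```

>>> move_arm(
  commands=[
    [[0.5,0,-0.05],[0,-0.003,0],7],
    [[1,0.03,-0.1],[0,-0.006,0],7],
    [[1.5,0.05,-0.15],[0,-0.009,0],7],
    [[2,0.06,-0.2],[0,-0.012,0],7],
    [[2.5,0.07,-0.25],[0.001,-0.015,0],7],
    [[3,0.09,-0.3],[0.001,-0.018,0],7],
    [[3.5,0.12,-0.35],[0.001,-0.023,0],7],
    [[4,0.15,-0.4],[0.002,-0.028,0],7],
  ],
)

```text
time: 17.08
tcp_pos: [524.8, -24.4, 182.8]
eef_rot: [3.141, 0.59, -3.104]
wrist_force: [0.2, 0.2, -0.5]
width: 0.748
```

```bash
python3 chk.py; python3 go.py 645,-19.8,17,34 653,-19.6,17,34.5  657,-19.4,17,34.5
```

```text
17.075 [524.794 -24.43  182.796] [ 3.141  0.59  -3.104] [ 0.23   0.2   -0.521] tip [635.381 -20.188  17.407]
side mask stand [24.111 46.315] yaw-stand -0.16517508188057775 [ 72.311 141.7  ] 0.59
side point stand [40.934 19.909] 0.55
top mask stand [ 22.134 -54.323] yaw-stand -0.021002827024192417 [128.574 460.125] 0.55
top mask stand [65.052 17.057] yaw-stand 0.12358444463703064 [ 6.955 15.058] 0.43
top point stand [31.536 17.869] 0.54
q [-0.129  0.501  1.876  0.474  0.204 -2.175]
645,-19.8,17,34 shift cm [ 0.954  0.04  -0.077] turn [-0.    -0.005  0.   ] q [-0.126  0.518  1.85   0.459  0.207 -2.158] 0.0
653,-19.6,17,34.5 shift cm [ 1.611  0.054 -0.174] turn [-0.    -0.013  0.   ] q [-0.124  0.531  1.833  0.469  0.204 -2.166] 0.0
657,-19.4,17,34.5 shift cm [ 2.011  0.074 -0.174] turn [-0.    -0.013  0.   ] q [-0.123  0.537  1.821  0.456  0.207 -2.151] 0.0
```

Next I'll look under the guard before pushing over the lip.

```bash
python3 - <<'E'
from h import *
C=imaging.get_image("side")
cv2.imwrite("pics/j.png",cv2.resize(C["image"][150:260,180:290],(600,600),interpolation=cv2.INTER_CUBIC))
for P in ([688,-34,32],[672,-34,32],[672,40,32],[672,-100,32]): print(P,(proj(C,np.array(P,float))-[150,180])*5.45)
E
```

```text
[688, -34, 32] [315.17127206 204.84557825]
[672, -34, 32] [319.16119156 227.33985231]
[672, 40, 32] [406.30128337 198.67338929]
[672, -100, 32] [245.84140818 251.45985053]
```

View pics/j.png

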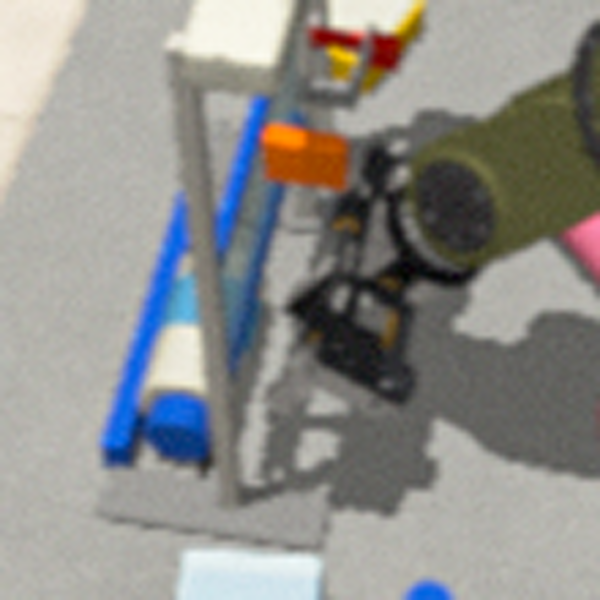

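```bash
python3 - <<'E'
from h import *
np.set_printoptions(precision=1,suppress=True)
C=imaging.get_image("side"); S=np.array([648.5,-35.5]); A=np.array([[.9993,.038],[-.038,.9993]])
hsv=cv2.cvtColor(C["image"],cv2.COLOR_BGR2HSV); m=cv2.inRange(hsv,(105,150,60),(125,255,255)); 
m[:222]=0;m[236:]=0;m[:,:206]=0;m[:,220:]=0
q=np.argwhere(m); c=(q.min(0)+q.max(0))/2; print(q.min(0),q.max(0),q.mean(0)); 
for k in(c,q.mean(0)): print("cap end stand",A@(atz(C,k,32)[:2]-S))
# predicted cap-end / body-end outline for candidate positions
for xs in(8,24,37,41):
  for ys in (15,25): print(xs,ys,"cap end centre px",proj(C,np.r_[A.T@np.array([xs,ys+84])+S,32]))
for P in([73,100,30],[73,-100,30],[73,110,30]): print("stop top edge px",proj(C,np.r_[A.T@np.array(P[:2],float)+S,P[2]]))
E
```

```text
[222 206] [233 217] [227.8 212.1]
cap end stand [41.  90.2]
cap end stand [38.5 91.1]
8 15 cap end centre px [230.9 219.9]
8 25 cap end centre px [233.2 219.3]
24 15 cap end centre px [230.2 215.5]
24 25 cap end centre px [232.5 214.9]
37 15 cap end centre px [229.7 212. ]
37 25 cap end centre px [232.  211.3]
41 15 cap end centre px [229.5 210.9]
41 25 cap end centre px [231.8 210.3]
stop top edge px [228.7 202.3]
stop top edge px [186.8 215.1]
stop top edge px [231.  201.6]
```

The bottle looks as if it has rolled over the lip ahead of the fingers, with its cap at crop (180,428), x_s about 40. I'll sweep on slowly to make sure both ends are over.

>>> move_arm(
  commands=[
    [[0.4,0.02,-0.03],[0,-0.002,0],7],
    [[0.8,0.03,-0.06],[0,-0.004,0],7],
    [[1.1,0.04,-0.09],[0,-0.006,0],7],
    [[1.3,0.05,-0.11],[0,-0.008,0],7],
    [[1.4,0.05,-0.13],[0,-0.01,0],7],
    [[1.5,0.05,-0.15],[0,-0.012,0],7],
  ],
)

```text
time: 18.23
tcp_pos: [537.7, -23.8, 179.8]
eef_rot: [3.139, 0.594, -3.104]
wrist_force: [-26.8, -0.5, 6.6]
width: 0.745
```

```bash
python3 chk.py|head -3;  python3 - <<'E'
from h import *
C={n:imaging.get_image(n) for n in("side","top")}
cv2.imwrite("pics/k.png",np.hstack([cv2.resize(C["side"]["image"][170:240,190:260],(400,400),interpolation=cv2.INTER_CUBIC),cv2.resize(C["top"]["image"][130:200,230:300],(400,400),interpolation=cv2.INTER_CUBIC)]))
E
```

```text
18.225 [537.671 -23.779 179.751] [ 3.139  0.594 -3.104] [-26.835  -0.516   6.648] tip [648.961 -19.122  14.846]
side mask stand [45.803 53.08 ] yaw-stand 0.20145571033328286 [ 42.525 136.249] 0.8
side point stand [43.581 11.938] 0.91
```

View pics/k.png

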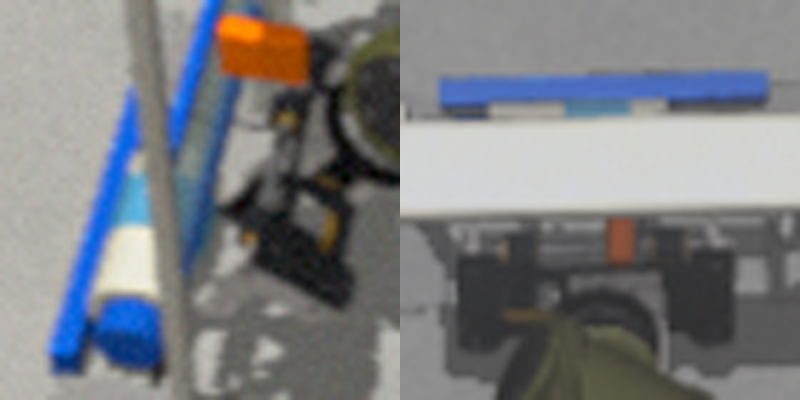

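The force is 27 N along x, so the fingers press on the bottle against the stop, or on the guard. I'll back off at once. Both views show the bottle along the blue stop.

>>> move_arm(
  commands=[
    [[-0.6,0,0.05],[0,0,0],7],
    [[-2,-0.07,0.1],[0,0,0],7],
    [[-5,-0.2,0.3],[0,0,0],7],
    [[-9,-0.34,0.5],[0,0.05,0],7],
    [[-12,-0.45,1],[0,0.1,0],7],
    [[-12,-0.45,4],[0,0.1,0],7],
    [[-12,-0.45,9],[0,0.1,0],7],
    [[-12,-0.45,12],[0,0.1,0],7],
  ],
)

```text
time: 19.62
tcp_pos: [419.4, -28.4, 303.6]
eef_rot: [3.138, 0.504, -3.106]
wrist_force: [0.1, 0.2, -0.7]
width: 0.743
```

```bash
python3 chk.py;  python3 - <<'E'
from h import *
np.set_printoptions(precision=1,suppress=True)
C={n:imaging.get_image(n) for n in("side","top")}
S=np.array([648.5,-35.5]); A=np.array([[.9993,.038],[-.038,.9993]])
print("lug",[r["pixel"] for r in spotter.spot_point("side","lug")])
cv2.imwrite("pics/l.png",np.hstack([cv2.resize(C["side"]["image"][160:240,185:265],(400,400),interpolation=cv2.INTER_CUBIC),cv2.resize(C["top"]["image"][130:200,230:300],(400,400),interpolation=cv2.INTER_CUBIC)]))
for xs in(20,36,41):
    print(xs,"cap end",(proj(C["side"],np.r_[A.T@np.array([xs,12+84.])+S,32])-[160,185])*5,"body-far-end top",(proj(C["side"],np.r_[A.T@np.array([xs,12-60.])+S,64])-[160,185])*5, "top view body top line",(proj(C["top"],np.r_[A.T@np.array([xs+25,12+55.])+S,52])-[130,230])*5.71,(proj(C["top"],np.r_[A.T@np.array([xs+25,12-55.])+S,52])-[130,230])*5.71)
E
```

```text
19.625 [419.373 -28.442 303.636] [ 3.138  0.504 -3.106] [ 0.082  0.177 -0.748] tip [515.357 -24.344 129.363]
side mask stand [45.521 57.212] yaw-stand 0.21228930133200716 [ 38.037 135.201] 0.84
side point stand [44.715 16.84 ] 0.76
top mask stand [66.454 13.773] yaw-stand -0.013995388057050959 [ 10.965 107.647] 0.49
top point stand [34.789 23.202] 0.67
lug [[176.2, 237.0]]
20 cap end [348.4 159. ] body-far-end top [166.9 200.1] top view body top line [132.4 105.7] [128.3 269.7]
36 cap end [345.1 137.4] body-far-end top [164.  179.3] top view body top line [108.7 105.1] [104.7 269. ]
41 cap end [344.1 130.6] body-far-end top [163.1 172.8] top view body top line [101.3 104.9] [ 97.3 268.8]
```

View pics/l.png

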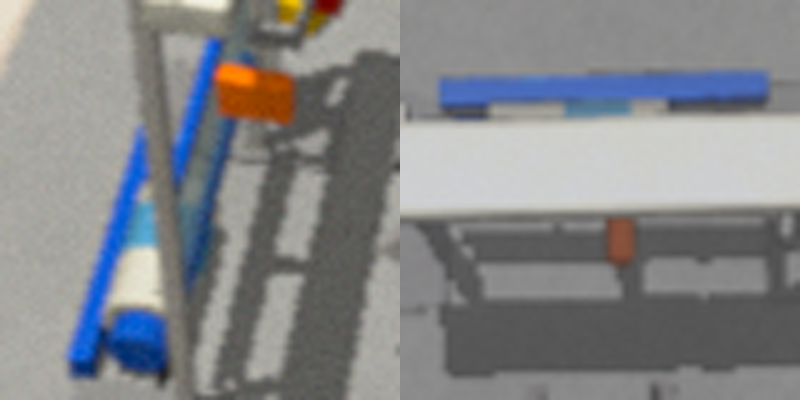

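The bottle lies parallel along the blue stop: cap at crop (137,340), which fits x_s about 36 to 38, and the body strip in the top view is parallel to the stop. The guard is up, with the lug unchanged at row 176. The robot is clear.

```bash
python3 -c "
from station import workorder,read_state
print(read_state()['wrist_force']); print(workorder.hand_in())"
```

```text
[-0.46551507  0.1280513   0.74461013]
the job is handed in; nothing more can be done
None
```

The guard is up on the next rung and the bottle lies in the bay along the blue stop. I handed the job in at about 20 s on the robot's clock. One check during the push may count against it.

- **Guard:** I gripped the orange lug and raised it 150 mm, paused for the pawl, and lowered it in 2 mm steps. The rung took the weight at about 97 mm, where the wrist force jumped from -3 to +26 N. I unloaded and released it. The lug stayed at the same image row (about 176) through to the end.
- **Bottle:** I rolled it with two open fingertips held low. It crossed the lip and now lies parallel to the stop, at x about 36 to 45 mm and y about 12 to 23 mm in the stand's frame. The two cameras differ by up to 10 mm on x, but the bottle's position against lip and stop fits the target of 40 mm. The robot was clear, with about 0 N at the wrist.

**What disagreed or went wrong:**
- **Possible ram:** the last slow sweep, meant to make sure the bottle was over the lip, ended at 27 N on the wrist along x. I backed off at once. I can't tell whether that load went through the bottle into the stop or into the guard. If it went through the bottle, it may have passed the 25 N limit.
- **First push:** it went off its path because joint 6 hit its range limit, and the fingertips rose to 45 mm. It only rolled the bottle forward. I corrected it using a fitted arm model.

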